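Open the tape tensioner and hold its arm back for threading

TASK

The carrier tape is about to be threaded through the tensioner unit. Pick up the yellow prying blade, lever the unit's clear cover up from the notch in its front wall with it, swing the cover fully open and lay the blade down flat on the table, clear of the unit; then, with the gripper fingers, push the sprung arm by its orange roller past its click (about three quarters of its swing) and finish while still holding it there: the spring throws it back if you let go. Leave the screwdriver, the reel and the oil bottle where they are.

Things in the scene. Friction and masses are not known exactly. Their poses are not given: they have to be found in the camera images.
- unit: Fixed tensioner unit: white open-topped housing 160 (x) x 230 (y) x 70 mm high, walls 5, floor 8 mm thick, under a clear cover with a blue-green rim. Origin: centre of its underside; x points from the front wall (notch, robot side) to the hinge wall at the back, y left, z up. The notch, for the blade to enter along +x, is mid front wall: 70 mm wide, from 56 mm up to the cover's underside at 70 mm.
- cover (a joint): Cover hinge (rad): 0 closed, lying flat on the housing; grows as the front edge rises and swings over to the back; stop at 1.85. The cover is a 160 x 230 x 4 mm clear plate of 120 g, flush with the housing, no handle; its hinge is stiff (0.14 N m) and it stays at any angle where it is left.
- cover_edge (a point): Middle of the cover's front lower edge (160 mm from the hinge), just above the notch; moves with the cover.
- cover_hinge (a point): Middle of the cover's hinge line, on the top back edge of the housing (80 mm behind the unit's origin, 70 mm up). The hinge line runs along the unit's y axis.
- dancer (a joint): Sprung arm (rad): 0 at rest, grows as the roller is pushed towards the unit's +y side (clockwise from above); rides over a tooth at about 0.55 and is past the click from 0.7 on (the roller then stands 17 mm or more beyond the pivot towards +y), end stop 1.0. Pushing takes 5 to 10 N all the way, less just as it clicks. The click does not latch: let go, the arm springs back to 0.
- roller_top (a point): Centre of the top face of the orange roller, an upright cylinder fixed at the arm's end, 85 mm from the pivot: diameter 20 mm, 36 mm tall (flange of diameter 23 mm in the lowest 3 mm), top 58 mm and foot 22 mm above the table. Free space to the walls all along its travel: 25 mm in front of it, 40 mm or more to either side.
- pivot (a point): Top of the arm's vertical pivot, fixed in the unit at x = +45, y = +15 mm, 28 mm above the table. At joint value q the arm points from here to the unit's front (-x), turned 0.5 - q rad towards its -y side. The arm is a flat bar, its top 22 mm above the table.
- pry_tool: Prying blade, 70 g, lying flat on the table: yellow handle 80 (x) x 20 (y) x 24 mm high with a black band, and a flat steel blade 18 mm wide and 2.5 mm thick that sticks out 70 mm from the handle's front end, at half the handle's height. Origin: centre of the handle's underside; x points along the blade to its tip, z up.
- blade_tip (a point): Middle of the blade's tip edge: 110 mm ahead of the tool's origin and 12 mm above its underside.
- screwdriver: Bystander: screwdriver with red handle, 180 mm long, lying on the table, origin under its middle, shaft to +x.
- reel: Bystander: cardboard reel lying flat, diameter 100 mm, 33 mm high, origin at the centre of its underside.
- oil: Bystander: white oil bottle with red cap, diameter 44 mm, 110 mm high, origin at the centre of its underside.
Mind the look-alikes: they are no part of the job. Of the things like the pry_tool, leave any that is purple or turquoise; of the rest the larger one is meant.

How it is judged:
On the way, in this order (a step that is already met when the one before it is completed fails the run):
1. the cover is levered up with the blade (value of joint cover between 0.12 and 0.9 rad and contact force between pry_tool and cover above 0.2 N), for 0.1 s.
2. the cover is swung fully open (value of joint cover above 1.4 rad), for 0.2 s.
3. the arm is pushed past its click (value of joint dancer above 0.65 rad), for 0.1 s.
At the end, for the whole second after the job is handed in: The fingers hold the arm past its click (joint at least 0.65 rad, finger force on it over 2 N, the blade not touching it); the cover stands open (over 1.4 rad); the blade lies flat on the table (origin under 30 mm, tip under 35 mm), still, touching neither the unit nor the fingers (value of joint dancer above 0.65 rad and contact force between the fingers and dancer above 2 N and contact force between pry_tool and dancer below 0.1 N and value of joint cover above 1.4 rad and height (world z) of pry_tool below 0.03 m and height (world z) of blade_tip below 0.035 m and linear speed of pry_tool below 0.02 m/s and contact force between pry_tool and unit below 0.1 N and contact force between pry_tool and the fingers below 0.1 N); the arm keeps its last pose, push and grip.
It fails at once if the screwdriver is moved more than 30 mm (distance of screwdriver from where it was at the start of the episode above 0.03 m).
It fails at once if the reel is moved more than 30 mm (distance of reel from where it was at the start of the episode above 0.03 m).
It fails at once if the oil bottle is moved more than 30 mm (distance of oil from where it was at the start of the episode above 0.03 m).
It also fails if it takes over 64 s, if anything falls off the work surface, if the arm or the gripper's body presses on something with over 40 N, if the wrist force passes 120 N, or if a joint passes its speed limit or range.

ROBOT

A 7-joint arm with a two-finger parallel gripper is mounted at the origin on the work surface. World frame = base frame: x ahead of the robot, y to its left, z up, the work surface at z = 0. Lengths are in m, angles in rad, forces in N, time in s.
With the tool pointing down it reaches from about 0.4 to 0.85 m from the base axis. Payload 6.9 kg.
Tool frame: the origin (TCP) lies at the very end of the fingers, on their centre line; the grasp point (between the pads) lies 19 mm behind it; x points along the fingers, y is the direction in which the jaws open and shut, and the axes are right-handed (so a half turn about x gives the same grasp; the last joint's range is limited). The gripper opens to 85 mm and grips with 20 to 120 N. Pads are 22 mm wide; open, the fingers measure 114 mm over their backs; the gripper's body (76 mm by 85 mm) begins 54 mm behind the grasp point. The pads swing forward as they close: fully open they stand 13 mm farther back than shut.
Start: joints at [-1.167, 0.507, -0.238, 1.5, 0.126, 1.149, -0.155], TCP at [0.183, 0.597, 0.231] pointing down, gripper open.
Joint ranges: [-3.08, 3.08], [-0.24, 2.05], [-1.43, 1.35], [0, 2.5], [-1.52, 4.66], [0.17, 1.96], [-2.89, 2.89]. Speed limits (rad/s): [2.39, 2.39, 3.14, 3.14, 3.14, 3.14, 3.14].

INTERFACE

Orientations are given as a rotation vector (axis times angle).
In Python, from workcell import env gives the robot as it stands.
- The arm moves only by the tool carry_out, never from a script. Its argument "plan" is a list of rows, each an object with "fingers": the opening, from -1 (shut) to 1 (fully open); "travel": the shift along the world's x, y, z each as a share of 0.5 m, from -1 to 1, a list of three; "spin": the turn about the world's z as a share of 45 degrees, from -1 to 1. In form: [{"fingers": fingers, "travel": [dx, dy, dz], "spin": spin}, ...]. A call has 1 to 12 rows; each row is the pose to reach, as a shift and turn from the pose commanded when the call began; what a row does not reach only later rows make up. A row lasts 1/10 s, in which the tool goes at most 50 mm and 8.59 degrees, less where a joint would pass 70% of its speed; a pose out of reach is approached as far as the arm can. A call with a number of a shift or a turn outside -1 to 1 is refused whole. A call with a gripper value outside its range is refused whole. The fingers move at their own pace and stop on an object; "squeeze" is the grip in N (left out, the last holds). Time passes only in rows, so rows that repeat a pose let the fingers close. It gives the time, the measured TCP pose, the force and the opening at its end, in the units of the state.
- env.sense(): the state, without advancing time (a new reading comes with each control period).
- env.get_image(name): name is "scene" or "top"; returns (picture, depth): 420x560x3 uint8, red, green, blue; 420x560 float32, m along the optical axis (not along the pixel's ray), 0 where there is no reading.
- env.camera_model(name): a dict with "fx", "fy", "cx", "cy" (pixels), "k1" (the pictures are not rectified: a ray, as slopes to the right and down, at radius r is drawn at 1 + k1 r^2 times it, then the intrinsics apply), "rvec" (rotation vector, rad) and "tvec" (3), from world to camera coordinates, as OpenCV has them. Camera axes: x right, y down, z forward; pixel columns grow to the right and rows downward; lengths in m; the calibration is good to about 2 mm. A picture is of the moment at which its call begins. camera_model takes no time and is no camera call.
- env.finish_job(): hands the job in, once; it reports no verdict.
The state is a dict: "time": time; "joint_positions": joint angles; "qvel": joint speeds; "effort": joint torques, N m; "position": TCP position; "eef_rot": TCP orientation; "wrist_force": force on the tool from outside, world axes, zero at the start; "ft_torque": the same for the moment, N m; "finger_gap": finger opening in m.
Only numpy, scipy, OpenCV 4.12 (cv2) and the standard library are available. Lean on these libraries where they do the work, as an engineer would, in place of code of your own. Each camera call takes 0.05 s, during which the arm holds its last target. There are 200 camera calls.

## Working session

There is one attempt and no reset: what is moved stays moved. The work goes in short steps, Python scripts to look and compute and a tool call to move; the robot and the scene stay as the last step left them, time stands still between calls to the robot, and variables do not carry over. Pictures are saved under pics/ and viewed, about 8 in all and at most 12, crops included, and the job is handed in when it is done.

Besides the shell and the picture viewer there is one more tool, called after ">>>" as name([rows], argument=value, ...), one row to a line, values as JSON. carry_out: Moves the arm, as the interface text tells. Shift numbers are shares of 0.5 m and turn numbers shares of 45 degrees, none past 1 either way. Its arguments: {"type":"object","properties":{"plan":{"type":"array","items":{"type":"object","properties":{"fingers":{"type":"number"},"travel":{"type":"array","items":{"type":"number","minimum":-1,"maximum":1}},"spin":{"type":"number","minimum":-1,"maximum":1}}}},"squeeze":{"type":"number"}},"required":["plan"]}

```bash
mkdir -p pics; ls
cat > h.py <<'E'
import numpy as np, cv2
from workcell import env
def save(name,fn,crop=None,scale=1):
    im,d=env.get_image(name); np.savez('last_'+name,im=im,d=d)
    o=im if crop is None else im[crop[1]:crop[3],crop[0]:crop[2]]
    cv2.imwrite('pics/'+fn,cv2.resize(o[:,:,::-1],None,fx=scale,fy=scale,interpolation=cv2.INTER_CUBIC))
def cam(name):
    m=env.camera_model(name);R=cv2.Rodrigues(np.array(m['rvec'],float))[0];return m,R,np.array(m['tvec'],float).reshape(3)
def ray(name,u,v):
    m,R,t=cam(name);x=(u-m['cx'])/m['fx'];y=(v-m['cy'])/m['fy'];rd=np.hypot(x,y);r=rd
    for _ in range(30): r=rd/(1+m['k1']*r*r)
    s=r/rd if rd>0 else 1
    return R,t,np.array([x*s,y*s,1.])
def onz(name,u,v,z):
    R,t,d=ray(name,u,v);c=-R.T@t;w=R.T@d;return c+w*(z-c[2])/w[2]
def dep(name,u,v):
    R,t,d=ray(name,u,v);D=np.load(f'last_{name}.npz')['d'][int(round(v)),int(round(u))];return R.T@(d*D-t)
def proj(name,p):
    m,R,t=cam(name);q=R@np.array(p)+t;x,y=q[:2]/q[2];k=1+m['k1']*(x*x+y*y);return m['fx']*x*k+m['cx'],m['fy']*y*k+m['cy']
E
python3 - <<'E'
from h import *
save('top','t1.png',scale=1.4);save('scene','s1.png',scale=1.4)
for n in('top','scene'):
    m,R,t=cam(n);print(n,m,-R.T@t)
print(env.sense())
E
```

```text
pics
top {'fx': 455.7204252603618, 'fy': 455.7204252603618, 'cx': 282.95315839230665, 'cy': 209.2610200296386, 'k1': 0.002351708739736936, 'rvec': array([ 2.09325091, -2.12517695,  0.22219663]), 'tvec': array([-0.02436479,  0.55728545,  0.94706675])} [ 0.34575813 -0.03266855  1.04282321]
scene {'fx': 382.818459381346, 'fy': 382.818459381346, 'cx': 280.7288855931839, 'cy': 212.3984309773372, 'k1': -0.10751583583846949, 'rvec': array([ 1.55194228,  2.15039712, -0.74728028]), 'tvec': array([ 0.20471131, -0.35233166,  1.22766378])} [1.04923127 0.13279725 0.7447693 ]
{'time': 0.1, 'joint_positions': array([-1.16751077,  0.5082409 , -0.2375196 ,  1.50105254,  0.12571445,
        1.14893135, -0.15478148]), 'qvel': array([-5.39368078e-04, -1.90360338e-03,  1.06177550e-03, -2.43848392e-03,
       -1.60743938e-03,  5.11956658e-04,  9.85928387e-05]), 'effort': array([-4.61967589e-03, -6.21831536e+01, -2.19470590e+00, -2.50201482e+01,
        1.25267246e-02,  7.83926662e-03, -3.03939078e-05]), 'position': array([0.18332204, 0.59701733, 0.23051742]), 'eef_rot': array([ 0.23242252,  1.55832072, -0.23499364]), 'wrist_force': array([-1.19441628,  0.20545731, -0.49254108]), 'ft_torque': array([-0.07051855, -0.01138942, -0.00783542]), 'finger_gap': 0.08555858918360294}
```

View pics/t1.png

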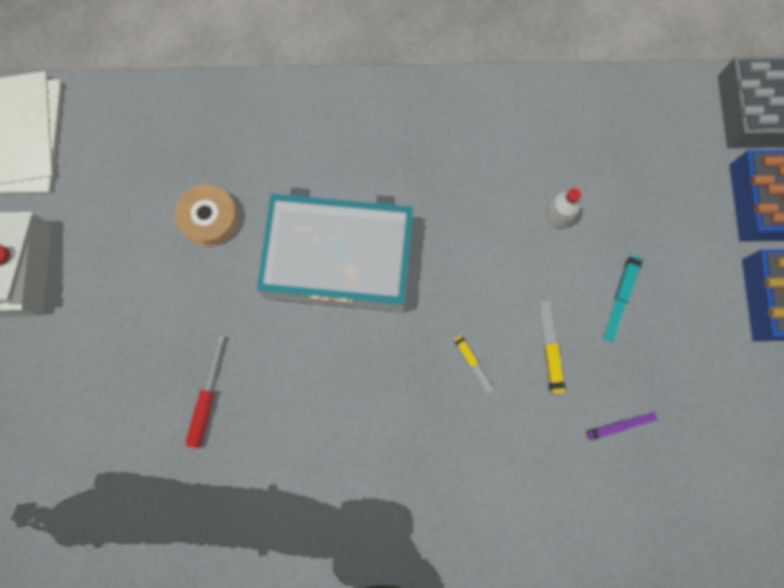

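View pics/s1.png

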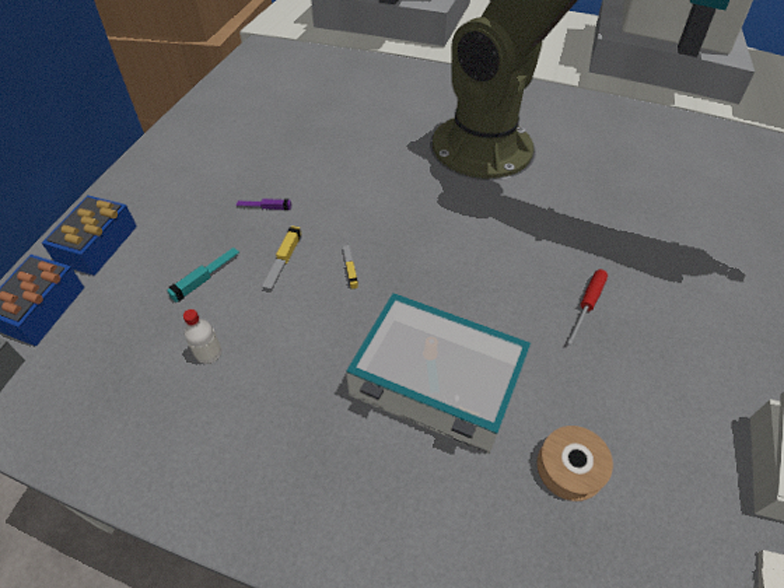

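Run:
```python
from h import *
from scipy.spatial.transform import Rotation as Ro
im=np.load('last_top.npz')['im'];hsv=cv2.cvtColor(im,cv2.COLOR_RGB2HSV)
print('eef R',Ro.from_rotvec(env.sense()['eef_rot']).as_matrix().round(3))
# unit rim
m=cv2.inRange(hsv,(82,110,50),(100,255,255));m[:,310:]=0
pts=np.argwhere(m)[:,::-1].astype(np.float32)
W=np.array([onz('top',u,v,.074)[:2] for u,v in pts],np.float32)
r=cv2.minAreaRect(W);print('unit',r);print(cv2.boxPoints(r).round(4))
# yellow
m=cv2.inRange(hsv,(20,120,80),(35,255,255))
n,l,st,c=cv2.connectedComponentsWithStats(m)
for i in range(1,n):
    if st[i,4]<20: continue
    p=np.argwhere(l==i)[:,::-1]
    W=np.array([onz('top',u,v,.024)[:2] for u,v in p],np.float32);r=cv2.minAreaRect(W);print(st[i],r)
for n,uv,z in(('tip',(546,303),.012),('handle front',(551.5,344),.024),('handle back',(557,391),.024)):
    print(n,onz('top',uv[0]/1.4,uv[1]/1.4,z))
for n,uv,z in(('reel',(205,214),.033),('oil',(574,195),.11),('sd',(222,338),.01),('sd2',(194,445),.01)):
    print(n,onz('top',uv[0]/1.4,uv[1]/1.4,z).round(3))
# zoom crop
a=cv2.resize(im[205:290,360:425,::-1],None,fx=6,fy=6,interpolation=cv2.INTER_CUBIC)
b=cv2.resize(im[130:225,175:305,::-1],None,fx=5.4,fy=5.37,interpolation=cv2.INTER_CUBIC)[:510]
cv2.imwrite('pics/z1.png',np.hstack([a,b])[:, :1092]); print(a.shape,b.shape)
```

```text
eef R [[-0.     0.293  0.956]
 [-0.002  0.956 -0.293]
 [-1.    -0.002  0.   ]]
unit ((0.6292333602905273, 0.06206141412258148), (0.2279280573129654, 0.15871280431747437), 83.44864654541016)
[[ 0.5374 -0.0421]
 [ 0.6951 -0.0602]
 [ 0.7211  0.1662]
 [ 0.5634  0.1843]]
[556 184   4   7  25] ((0.6072063446044922, -0.6661819815635681), (0.006840999238193035, 0.01497439295053482), 81.93714141845703)
[548 198  12  12  74] ((0.5698694586753845, -0.6517657041549683), (0.024909231811761856, 0.025997210294008255), 81.93109130859375)
[550 220  10   6  49] ((0.5241785049438477, -0.6481152772903442), (0.02091318555176258, 0.011517517268657684), 89.12564849853516)
[327 244  14  18 118] ((0.46461179852485657, -0.14429429173469543), (0.04310669004917145, 0.013800930231809616), 31.75617027282715)
[389 245  13  29 274] ((0.44684550166130066, -0.2818451523780823), (0.06271140277385712, 0.02201579138636589), 3.9410972595214844)
[394 277   9   4  34] ((0.4038048982620239, -0.2849659323692322), (0.018028177320957184, 0.006572860758751631), 89.15142059326172)
tip [ 0.54625449 -0.27912765  0.012     ]
handle front [ 0.47679904 -0.28077499  0.024     ]
handle back [ 0.40208807 -0.28452776  0.024     ]
reel [0.702 0.283 0.033]
oil [ 0.696 -0.31   0.11 ]
sd [0.497 0.252 0.01 ]
sd2 [0.327 0.289 0.01 ]
(510, 390, 3) (510, 702, 3)
```

Run:
```python
from h import *
im=np.load('last_top.npz')['im']
cv2.imwrite('pics/z2.png',cv2.resize(im[205:290,360:425,::-1],None,fx=7,fy=7,interpolation=cv2.INTER_CUBIC))
```

```text
(no output)
```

View pics/z2.png

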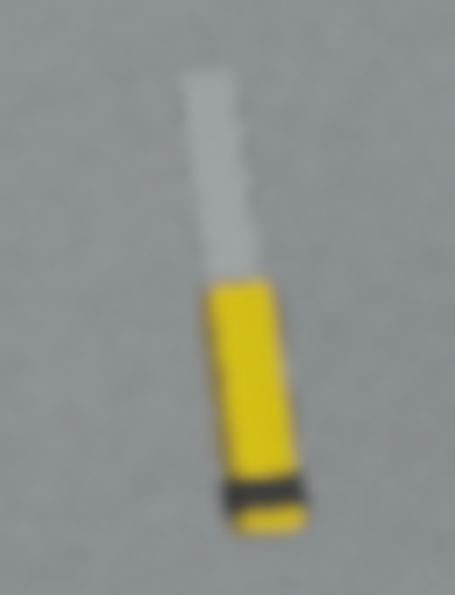

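Run:
```python
from h import *
P=[onz('top',389.4,214.9,.012),onz('top',394.1,245.1,.024),onz('top',398.1,280.3,.024)]
for p in P: print(p)
d=P[0]-P[2];print(np.degrees(np.arctan2(d[1],d[0])),np.hypot(*d[:2]));d=P[1]-P[2];print(np.degrees(np.arctan2(d[1],d[0])),np.hypot(*d[:2]))
c=(P[1]+P[2])/2;s=env.sense()['position'];print(c,c-s)
```

```text
[ 0.54986463 -0.27797605  0.012     ]
[ 0.47817958 -0.28125118  0.024     ]
[ 0.39986255 -0.28491339  0.024     ]
2.6479446945455134 0.1501624092773212
2.677279860143727 0.07840259938912346
[ 0.43902106 -0.28308228  0.024     ] [ 0.25569903 -0.88009961 -0.20651742]
```

>>> carry_out([
  {"fingers": 0.0, "travel": [0.5, -0.5, 0], "spin": 0.438},
  {"fingers": 0.0, "travel": [0.5, -0.5, 0], "spin": 0.438},
  {"fingers": 0.0, "travel": [0.5, -0.5, 0], "spin": 0.438},
  {"fingers": 0.0, "travel": [0.5, -0.5, 0], "spin": 0.438},
  {"fingers": 0.0, "travel": [0.5, -0.5, 0], "spin": 0.438},
  {"fingers": 0.0, "travel": [0.5, -0.5, 0], "spin": 0.438},
  {"fingers": 0.0, "travel": [0.6, -1, 0], "spin": 0.438},
  {"fingers": 0.0, "travel": [0.6, -1, 0], "spin": 0.438},
  {"fingers": 0.0, "travel": [0.6, -1, 0], "spin": 0.438},
  {"fingers": 0.0, "travel": [0.6, -1, 0], "spin": 0.438},
  {"fingers": 0.0, "travel": [0.6, -1, 0], "spin": 0.438},
  {"fingers": 0.0, "travel": [0.6, -1, 0], "spin": 0.438},
], squeeze=100)

```text
time: 1.3
position: [0.4832, 0.0964, 0.2312]
eef_rot: [-0.036, 1.571, 0.036]
wrist_force: [0.4, 0.0, -0.1]
finger_gap: 0.0428
```

>>> carry_out([
  {"fingers": 0.0, "travel": [-0.089, -0.76, -0.1], "spin": 0},
  {"fingers": 0.0, "travel": [-0.089, -0.76, -0.1], "spin": 0},
  {"fingers": 0.0, "travel": [-0.089, -0.76, -0.1], "spin": 0},
  {"fingers": 0.0, "travel": [-0.089, -0.76, -0.1], "spin": 0},
  {"fingers": 0.0, "travel": [-0.089, -0.76, -0.1], "spin": 0},
  {"fingers": 0.0, "travel": [-0.089, -0.76, -0.1], "spin": 0},
  {"fingers": 0.0, "travel": [-0.089, -0.76, -0.1], "spin": 0},
  {"fingers": 0.0, "travel": [-0.089, -0.76, -0.1], "spin": 0},
  {"fingers": 0.0, "travel": [-0.089, -0.76, -0.1], "spin": 0},
  {"fingers": 0.0, "travel": [-0.089, -0.76, -0.32], "spin": 0},
  {"fingers": 0.0, "travel": [-0.089, -0.76, -0.32], "spin": 0},
  {"fingers": 0.0, "travel": [-0.089, -0.76, -0.32], "spin": 0},
])

```text
time: 2.5
position: [0.4359, -0.2792, 0.0671]
eef_rot: [-0.033, 1.577, 0.041]
wrist_force: [0.4, -0.3, 0.4]
finger_gap: 0.0424
```

Run:
```python
from h import *
save('scene','s2.png',(130,60,330,260),3)
```

```text
(no output)
```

View pics/s2.png

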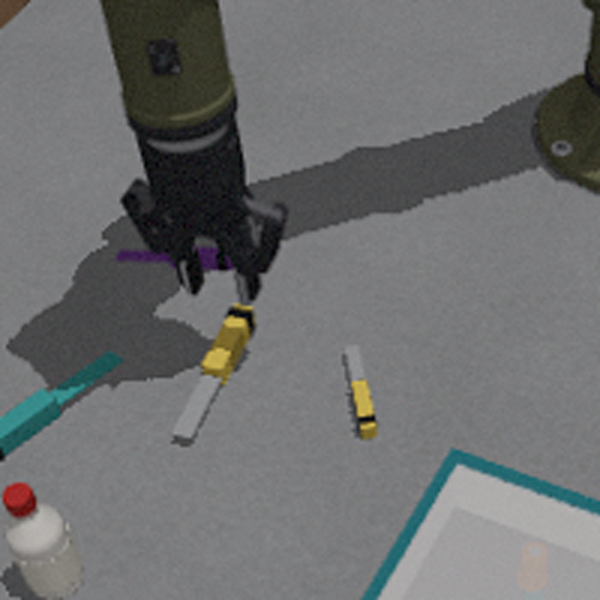

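>>> carry_out([
  {"fingers": 0.0, "travel": [0, 0, -0.06], "spin": 0},
  {"fingers": 0.0, "travel": [0, 0, -0.13], "spin": 0},
  {"fingers": 0.0, "travel": [0, 0, -0.13], "spin": 0},
  {"fingers": 0.0, "travel": [0, 0, -0.13], "spin": 0},
])

```text
time: 2.95
position: [0.4394, -0.2817, 0.0078]
eef_rot: [-0.037, 1.57, 0.036]
wrist_force: [0.3, 0.1, 0.9]
finger_gap: 0.0427
```

>>> carry_out([
  {"fingers": 0.0, "travel": [0, 0, -0.004], "spin": 0},
  {"fingers": -1, "travel": [0, 0, -0.004], "spin": 0},
  {"fingers": -1, "travel": [0, 0, -0.004], "spin": 0},
  {"fingers": -1, "travel": [0, 0, -0.004], "spin": 0},
  {"fingers": -1, "travel": [0, 0, -0.004], "spin": 0},
  {"fingers": -1, "travel": [0, 0, -0.004], "spin": 0},
  {"fingers": -1, "travel": [0, 0, -0.004], "spin": 0},
  {"fingers": -1, "travel": [0, 0, -0.004], "spin": 0},
])

```text
time: 3.75
position: [0.4394, -0.282, 0.0062]
eef_rot: [-0.038, 1.568, 0.035]
wrist_force: [-2.1, 1.1, 11.6]
finger_gap: 0.0179
```

>>> carry_out([
  {"fingers": -1, "travel": [0, 0, 0.08], "spin": 0},
  {"fingers": -1, "travel": [0, 0, 0.2], "spin": 0},
  {"fingers": -1, "travel": [-0.027, 0.737, 0.293], "spin": -0.205},
  {"fingers": -1, "travel": [-0.027, 0.737, 0.293], "spin": -0.205},
  {"fingers": -1, "travel": [-0.027, 0.737, 0.293], "spin": -0.205},
  {"fingers": -1, "travel": [-0.027, 0.737, 0.293], "spin": -0.205},
  {"fingers": -1, "travel": [-0.027, 0.737, 0.293], "spin": -0.205},
  {"fingers": -1, "travel": [-0.027, 0.737, 0.293], "spin": -0.205},
  {"fingers": -1, "travel": [-0.027, 0.737, 0.293], "spin": -0.205},
  {"fingers": -1, "travel": [-0.027, 0.737, 0.293], "spin": -0.205},
  {"fingers": -1, "travel": [-0.027, 0.737, 0.293], "spin": -0.205},
  {"fingers": -1, "travel": [-0.027, 0.737, 0.293], "spin": -0.205},
])

```text
time: 4.95
position: [0.425, 0.0869, 0.1513]
eef_rot: [0.089, 1.568, -0.089]
wrist_force: [0.2, 0.3, -0.5]
finger_gap: 0.0176
```

>>> carry_out([
  {"fingers": -1, "travel": [0, 0, -0.06], "spin": 0},
  {"fingers": -1, "travel": [0, 0, -0.12], "spin": 0},
  {"fingers": -1, "travel": [0, 0, -0.12], "spin": 0},
  {"fingers": -1, "travel": [0, 0, -0.12], "spin": 0},
])

```text
time: 5.35
position: [0.4249, 0.0855, 0.091]
eef_rot: [0.091, 1.57, -0.093]
wrist_force: [0.5, 0.0, -0.4]
finger_gap: 0.0172
```

Run:
```python
from h import *
from scipy.spatial.transform import Rotation as Ro
save('scene','s3.png',(200,90,400,240),4)
im,d=env.get_image('top');cv2.imwrite('pics/t3.png',cv2.resize(im[110:310,160:340,::-1],None,fx=3,fy=3))
s=env.sense();M=Ro.from_rotvec(s['eef_rot']).as_matrix();print(s['position'],M.round(3))
for n in('top','scene'):print(proj(n,s['position']),proj(n,[.6292-.095*.9935,.0621+.095*.1141,.075]))
```

```text
[0.42588099 0.08630062 0.09187345] [[ 0.001  0.116  0.993]
 [ 0.     0.993 -0.116]
 [-1.     0.     0.001]]
(np.float64(226.5031182924445), np.float64(268.4644839572706)) (np.float64(234.212185953692), np.float64(218.41353542826087))
(np.float64(346.1679669609413), np.float64(181.97985716151734)) (np.float64(328.68626659681945), np.float64(220.33210737213741))
```

View pics/s3.png

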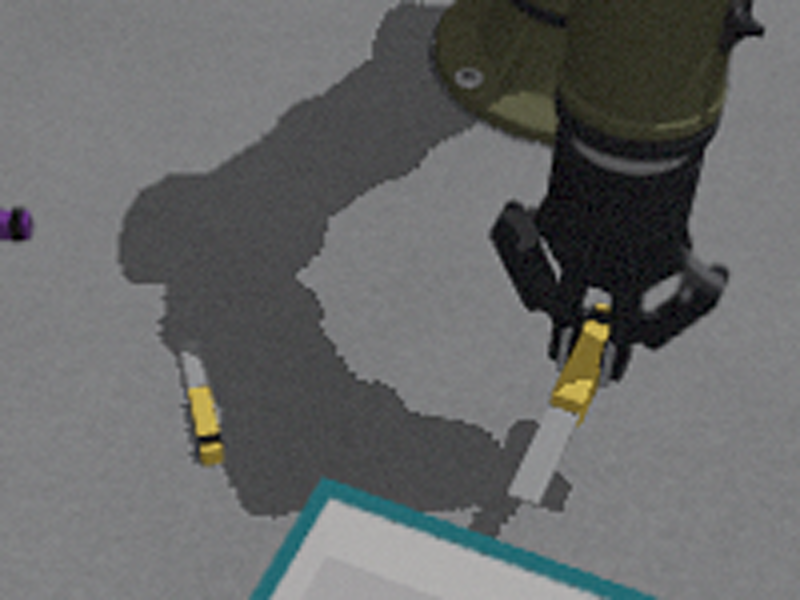

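Run:
```python
from h import *
for d in(.042,.11):print(proj('scene',[.4255+d*.993,.086-d*.116,.0975]))
for uv in((331.7,212.5),(333,209),(335,204),(337,199),(339,195)):print(dep('scene',*uv))
for q in (.03,.05): print([proj('scene',[.4255+.11*.993,.086-.11*.116,.0975-q])])
```

```text
(np.float64(340.38423361077867), np.float64(192.50724624636612))
(np.float64(329.8580375680454), np.float64(214.0225429170774))
[0.52898859 0.075982   0.09697968]
[0.51870621 0.07639016 0.09707465]
[0.50399425 0.07732148 0.09761673]
[0.49134451 0.07850574 0.10089265]
[0.47439767 0.0797191  0.09628051]
[(np.float64(328.4942469533437), np.float64(222.38218424325922))]
[(np.float64(327.62383593729675), np.float64(227.70087074220388))]
```

>>> carry_out([
  {"fingers": -1, "travel": [0, 0, -0.068], "spin": 0},
  {"fingers": -1, "travel": [0, 0, -0.068], "spin": 0},
  {"fingers": -1, "travel": [0, 0, -0.068], "spin": 0},
])

```text
time: 5.75
position: [0.4251, 0.0867, 0.0576]
eef_rot: [0.09, 1.569, -0.091]
wrist_force: [0.5, 0.3, -0.6]
finger_gap: 0.0175
```

Run:
```python
from h import *
im,d=env.get_image('scene');np.savez('last_scene',im=im,d=d)
p=np.array(env.sense()['position']);print(p)
for a in(.06,.075,.09,.1,.106):
    q=p+[a*.993,-a*.116,.006];uv=proj('scene',q);print(uv,q.round(4),dep('scene',*uv).round(4))
```

```text
[0.42555596 0.08684144 0.05796472]
(np.float64(336.3558967379863), np.float64(207.60426586023928)) [0.4851 0.0799 0.064 ] [0.4867 0.08   0.0659]
(np.float64(334.11441798657046), np.float64(212.24904741238282)) [0.5    0.0781 0.064 ] [0.4986 0.078  0.0623]
(np.float64(331.82601362234567), np.float64(216.98658288664532)) [0.5149 0.0764 0.064 ] [0.5148 0.0764 0.0637]
(np.float64(330.2737531325359), np.float64(220.19755770454736)) [0.5249 0.0752 0.064 ] [0.5255 0.0753 0.0648]
(np.float64(329.3319822700674), np.float64(222.14467633209682)) [0.5308 0.0745 0.064 ] [0.5309 0.0745 0.064 ]
```

Blade level at z≈0.0635; insert.

>>> carry_out([
  {"fingers": -1, "travel": [0.02, -0.003, 0], "spin": 0},
  {"fingers": -1, "travel": [0.04, -0.006, 0], "spin": 0},
  {"fingers": -1, "travel": [0.06, -0.009, 0], "spin": 0},
  {"fingers": -1, "travel": [0.08, -0.012, 0], "spin": 0},
  {"fingers": -1, "travel": [0.08, -0.012, 0], "spin": 0},
])

```text
time: 6.3
position: [0.4672, 0.0806, 0.0569]
eef_rot: [0.091, 1.567, -0.091]
wrist_force: [-0.2, -0.0, -1.0]
finger_gap: 0.0172
```

>>> carry_out([
  {"fingers": -1, "travel": [0, 0, 0.015], "spin": 0},
  {"fingers": -1, "travel": [0.003, 0, 0.051], "spin": 0},
  {"fingers": -1, "travel": [0.012, -0.001, 0.09], "spin": 0},
  {"fingers": -1, "travel": [0.026, -0.003, 0.127], "spin": 0},
  {"fingers": -1, "travel": [0.026, -0.003, 0.127], "spin": 0},
  {"fingers": -1, "travel": [0.026, -0.003, 0.127], "spin": 0},
])

```text
time: 6.9
position: [0.4777, 0.0795, 0.1203]
eef_rot: [0.09, 1.569, -0.09]
wrist_force: [0.1, -0.3, -0.8]
finger_gap: 0.0175
```

Run:
```python
from h import *
save('scene','s4.png',(220,100,420,310),2.8)
```

```text
(no output)
```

View pics/s4.png

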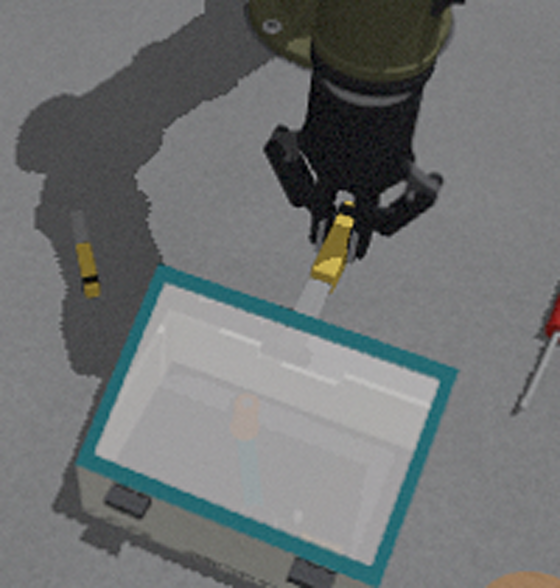

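>>> carry_out([
  {"fingers": -1, "travel": [0.006, -0.001, 0.012], "spin": 0},
  {"fingers": -1, "travel": [0.013, -0.001, 0.023], "spin": 0},
  {"fingers": -1, "travel": [0.02, -0.002, 0.034], "spin": 0},
  {"fingers": -1, "travel": [0.028, -0.003, 0.045], "spin": 0},
  {"fingers": -1, "travel": [0.036, -0.004, 0.056], "spin": 0},
  {"fingers": -1, "travel": [0.045, -0.005, 0.066], "spin": 0},
  {"fingers": -1, "travel": [0.054, -0.006, 0.075], "spin": 0},
  {"fingers": -1, "travel": [0.064, -0.007, 0.084], "spin": 0},
  {"fingers": -1, "travel": [0.064, -0.007, 0.084], "spin": 0},
])

```text
time: 7.85
position: [0.5115, 0.0758, 0.163]
eef_rot: [0.091, 1.567, -0.09]
wrist_force: [0.9, -0.2, -0.8]
finger_gap: 0.018
```

```bash
cat >> h.py <<'E'
def cover():
    im,d=env.get_image('scene');np.savez('last_scene',im=im,d=d)
    hsv=cv2.cvtColor(im,cv2.COLOR_RGB2HSV);m=cv2.inRange(hsv,(82,110,50),(100,255,255));m[:,:230]=0
    P=np.array([dep('scene',u,v) for v,u in np.argwhere(m) if d[v,u]>0])
    x=(P[:,0]-.6292)*.9935-(P[:,1]-.0621)*.1141
    P=P[(abs(x)<.3)&(P[:,2]>.05)]; x=(P[:,0]-.6292)*.9935-(P[:,1]-.0621)*.1141
    q=np.arctan2(P[:,2]-.07,.08-x);r=np.hypot(P[:,2]-.07,.08-x)
    return len(P),np.percentile(q[r>.12],[10,50,90]) if (r>.12).any() else None, r.max()
E
python3 -c "
from h import *
print(cover(),env.sense()['wrist_force'])"
```

```text
(1980, array([0.8649835 , 0.87485004, 0.8852137 ]), np.float64(0.16053898678183123)) [ 0.6209143   0.02100869 -0.56622122]
```

>>> carry_out([
  {"fingers": -1, "travel": [0.016, -0.002, 0.013], "spin": 0},
  {"fingers": -1, "travel": [0.032, -0.004, 0.024], "spin": 0},
  {"fingers": -1, "travel": [0.066, -0.008, 0.043], "spin": 0},
  {"fingers": -1, "travel": [0.104, -0.012, 0.056], "spin": 0},
  {"fingers": -1, "travel": [0.143, -0.016, 0.064], "spin": 0},
  {"fingers": -1, "travel": [0.182, -0.021, 0.066], "spin": 0},
  {"fingers": -1, "travel": [0.208, -0.024, 0.064], "spin": 0},
  {"fingers": -1, "travel": [0.222, -0.025, 0.062], "spin": 0},
  {"fingers": -1, "travel": [0.222, -0.025, 0.062], "spin": 0},
  {"fingers": -1, "travel": [0.222, -0.025, 0.062], "spin": 0},
  {"fingers": -1, "travel": [0.16, -0.018, 0.062], "spin": 0},
])

```text
time: 9.0
position: [0.5921, 0.0663, 0.193]
eef_rot: [0.091, 1.567, -0.091]
wrist_force: [-1.8, -0.1, -0.7]
finger_gap: 0.0177
```

```bash
python3 -c "
from h import *
print(cover(),env.sense()['wrist_force'])
save('top','t5.png',(120,80,420,310),2.4)"
```

```text
(582, array([1.78633762, 1.79187217, 1.79567399]), np.float64(0.16079932990205192)) [-8.56822656 -0.36594095 -2.10585563]
```

View pics/t5.png

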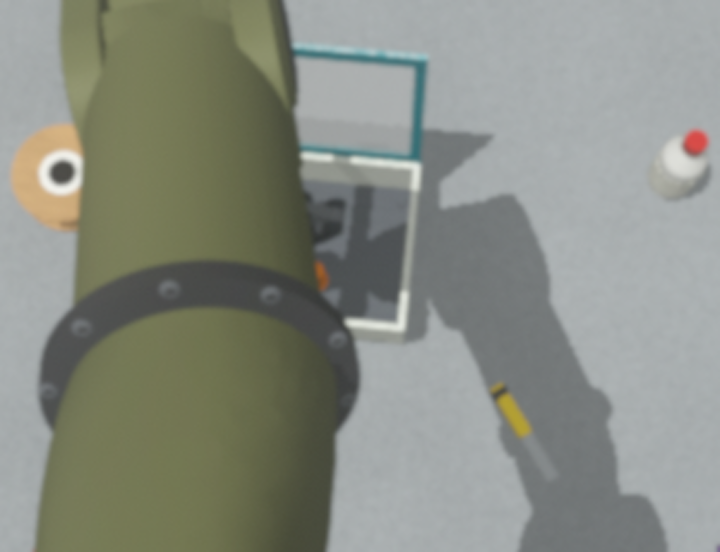

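>>> carry_out([
  {"fingers": -1, "travel": [-0.1, 0, 0], "spin": 0},
  {"fingers": -1, "travel": [-0.304, -0.697, 0], "spin": 0.205},
  {"fingers": -1, "travel": [-0.304, -0.697, 0], "spin": 0.205},
  {"fingers": -1, "travel": [-0.304, -0.697, 0], "spin": 0.205},
  {"fingers": -1, "travel": [-0.304, -0.697, 0], "spin": 0.205},
  {"fingers": -1, "travel": [-0.304, -0.697, 0], "spin": 0.205},
  {"fingers": -1, "travel": [-0.304, -0.697, 0], "spin": 0.205},
  {"fingers": -1, "travel": [-0.304, -0.697, 0], "spin": 0.205},
  {"fingers": -1, "travel": [-0.304, -0.697, 0], "spin": 0.205},
  {"fingers": -1, "travel": [-0.304, -0.697, -0.22], "spin": 0.205},
  {"fingers": -1, "travel": [-0.304, -0.697, -0.27], "spin": 0.205},
  {"fingers": -1, "travel": [-0.304, -0.697, -0.27], "spin": 0.205},
])

```text
time: 10.3
position: [0.4376, -0.2808, 0.0564]
eef_rot: [-0.036, 1.571, 0.037]
wrist_force: [0.0, -0.3, -1.2]
finger_gap: 0.0177
```

>>> carry_out([
  {"fingers": -1, "travel": [0, 0, -0.04], "spin": 0},
  {"fingers": -1, "travel": [0, 0, -0.08], "spin": 0},
  {"fingers": -1, "travel": [0, 0, -0.095], "spin": 0},
  {"fingers": -1, "travel": [0, 0, -0.103], "spin": 0},
  {"fingers": -1, "travel": [0, 0, -0.103], "spin": 0},
  {"fingers": -1, "travel": [0, 0, -0.103], "spin": 0},
])

```text
time: 10.9
position: [0.4387, -0.2819, 0.0077]
eef_rot: [-0.037, 1.569, 0.036]
wrist_force: [0.1, 0.0, -0.7]
finger_gap: 0.0176
```

Touch down slightly lower, then release and rise.

>>> carry_out([
  {"fingers": -1, "travel": [0, 0, -0.004], "spin": 0},
  {"fingers": -1, "travel": [0, 0, -0.004], "spin": 0},
  {"fingers": -0.2, "travel": [0, 0, -0.002], "spin": 0},
  {"fingers": 0.0, "travel": [0, 0, -0.002], "spin": 0},
  {"fingers": 0.0, "travel": [0, 0, -0.002], "spin": 0},
  {"fingers": 0.0, "travel": [0, 0, -0.002], "spin": 0},
  {"fingers": 0.0, "travel": [0, 0, 0.05], "spin": 0},
  {"fingers": 0.0, "travel": [0, 0, 0.15], "spin": 0},
  {"fingers": 0.0, "travel": [0, 0, 0.25], "spin": 0},
  {"fingers": 0.0, "travel": [0, 0, 0.35], "spin": 0},
  {"fingers": 0.0, "travel": [0, 0, 0.4], "spin": 0},
])

```text
time: 12.0
position: [0.4392, -0.2823, 0.2111]
eef_rot: [-0.038, 1.566, 0.034]
wrist_force: [-0.4, -0.4, -1.4]
finger_gap: 0.0426
```

Run:
```python
from h import *
im,d=env.get_image('top');np.savez('last_top',im=im,d=d)
print(cover())
im2=np.load('last_scene.npz')['im']
a=cv2.resize(im[120:300,160:320,::-1],None,fx=2.5,fy=2.5);b=cv2.resize(im2[130:310,140:300,::-1],None,fx=2.5,fy=2.5)
cv2.imwrite('pics/m6.png',np.hstack([a,b]))
# predicted roller at q=0
def w(x,y,z):return [.6292+.9935*x+.1141*y,.0621-.1141*x+.9935*y,z]
p=w(-.0296,-.0257,.058);print(p,proj('top',p),proj('scene',p))
hsv=cv2.cvtColor(im,cv2.COLOR_RGB2HSV);m=cv2.inRange(hsv,(5,150,100),(18,255,255));m[:,:190]=0;m[:,300:]=0;m[:135]=0;m[220:]=0
q=np.argwhere(m)[:,::-1];print(len(q),q.min(0),q.max(0),np.median(q,0))
```

```text
(556, array([1.78515855, 1.79158616, 1.7953    ]), np.float64(0.16198268525006349))
[0.59686003, 0.03994441, 0.058] (np.float64(250.05072632741874), np.float64(192.30470515487298)) (np.float64(306.06220859337844), np.float64(243.06708936560838))
47 [247 190] [254 199] [251. 196.]
```

View pics/m6.png

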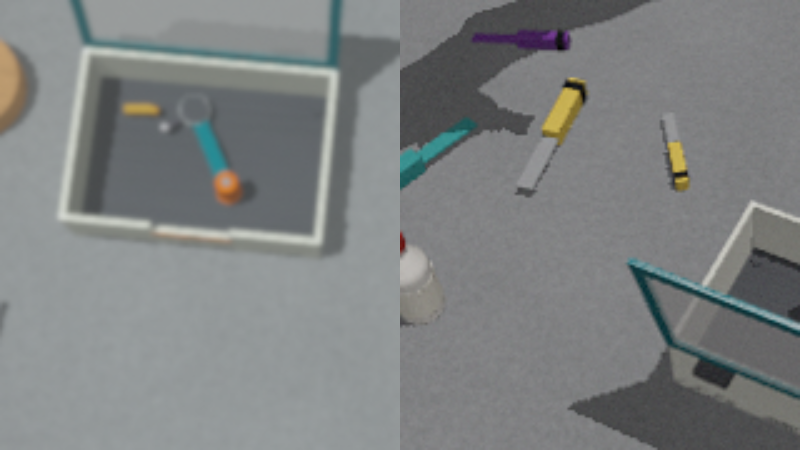

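>>> carry_out([
  {"fingers": 0.0, "travel": [0.316, 0.645, 0], "spin": -0.205},
  {"fingers": 0.0, "travel": [0.316, 0.645, 0], "spin": -0.205},
  {"fingers": 0.0, "travel": [0.316, 0.645, 0], "spin": -0.205},
  {"fingers": 0.0, "travel": [0.316, 0.645, 0], "spin": -0.205},
  {"fingers": 0.0, "travel": [0.316, 0.645, 0], "spin": -0.205},
  {"fingers": 0.0, "travel": [0.316, 0.645, 0], "spin": -0.205},
  {"fingers": 0.0, "travel": [0.316, 0.645, 0], "spin": -0.205},
  {"fingers": 0.0, "travel": [0.316, 0.645, 0], "spin": -0.205},
  {"fingers": 0.0, "travel": [0.316, 0.645, -0.1], "spin": -0.205},
  {"fingers": 0.0, "travel": [0.316, 0.645, -0.2], "spin": -0.205},
  {"fingers": 0.0, "travel": [0.316, 0.645, -0.2], "spin": -0.205},
])

```text
time: 13.2
position: [0.5909, 0.0404, 0.0999]
eef_rot: [0.088, 1.582, -0.092]
wrist_force: [-0.8, -0.8, -1.3]
finger_gap: 0.0427
```

>>> carry_out([
  {"fingers": 0.0, "travel": [0, 0, 0], "spin": 0},
  {"fingers": 0.0, "travel": [0, 0, -0.05], "spin": 0},
  {"fingers": 0.0, "travel": [0, 0, -0.1], "spin": 0},
  {"fingers": 0.0, "travel": [0, 0, -0.15], "spin": 0},
  {"fingers": 0.0, "travel": [0, 0, -0.15], "spin": 0},
])

```text
time: 13.7
position: [0.596, 0.0405, 0.0318]
eef_rot: [0.09, 1.57, -0.091]
wrist_force: [-0.6, 0.1, -0.5]
finger_gap: 0.0425
```

>>> carry_out([
  {"fingers": -1, "travel": [0, 0, 0], "spin": 0},
  {"fingers": -1, "travel": [0, 0, 0], "spin": 0},
  {"fingers": -1, "travel": [0, 0, 0], "spin": 0},
  {"fingers": -1, "travel": [0, 0, 0], "spin": 0},
  {"fingers": -1, "travel": [0, 0, 0], "spin": 0},
], squeeze=40)

```text
time: 14.2
position: [0.598, 0.043, 0.0345]
eef_rot: [0.091, 1.564, -0.087]
wrist_force: [0.6, 5.9, 4.2]
finger_gap: 0.0184
```

>>> carry_out([
  {"fingers": -1, "travel": [-0.005, 0.016, 0], "spin": 0},
  {"fingers": -1, "travel": [-0.01, 0.033, 0], "spin": 0},
  {"fingers": -1, "travel": [-0.012, 0.05, 0], "spin": 0},
  {"fingers": -1, "travel": [-0.013, 0.066, 0], "spin": 0},
  {"fingers": -1, "travel": [-0.011, 0.083, 0], "spin": 0},
  {"fingers": -1, "travel": [-0.009, 0.1, 0], "spin": 0},
  {"fingers": -1, "travel": [-0.004, 0.116, 0], "spin": 0},
  {"fingers": -1, "travel": [0.002, 0.132, 0], "spin": 0},
  {"fingers": -1, "travel": [0.006, 0.14, 0], "spin": 0},
  {"fingers": -1, "travel": [0.006, 0.14, 0], "spin": 0},
  {"fingers": -1, "travel": [0.006, 0.14, 0], "spin": 0},
  {"fingers": -1, "travel": [0.006, 0.14, 0], "spin": 0},
])

```text
time: 15.4
position: [0.5975, 0.1093, 0.0338]
eef_rot: [0.089, 1.571, -0.093]
wrist_force: [-7.8, -3.7, 11.8]
finger_gap: 0.0187
```

Run:
```python
from h import *
s=env.sense();p=s['position'];print(p,s['wrist_force'],s['finger_gap'],s['time'])
a,b=p[0]-.6292,p[1]-.0621;x,y=.9935*a-.1141*b,.1141*a+.9935*b
print('unit',x,y,'q',.5-np.arctan2(.015-y,.045-x),'r',np.hypot(.015-y,.045-x))
print(cover())
im2=np.load('last_scene.npz')['im'];im,d=env.get_image('top')
a=cv2.resize(im2[130:330,140:400,::-1],None,fx=3,fy=3);cv2.imwrite('pics/f7.png',a)
```

```text
[0.59754161 0.10934101 0.03377151] [-7.75200098 -3.71904707 11.79266947] 0.018672213024421902 15.4
unit -0.0368428087249336 0.04332172169620586 q 0.8331517571995732 r 0.08660464918134249
(566, array([1.78584551, 1.79170509, 1.79540845]), np.float64(0.16193314497493144))
```

View pics/f7.png

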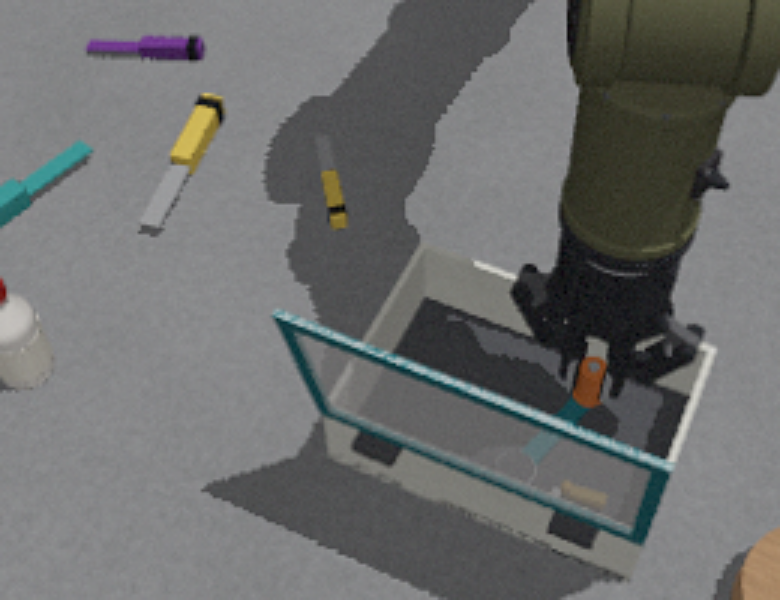

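Run:
```python
from h import *
p=onz('scene',140+595/3,130+364/3,.058);a,b=p[0]-.6292,p[1]-.0621;x,y=.9935*a-.1141*b,.1141*a+.9935*b
print('roller unit',x,y,'q',.5-np.arctan2(.015-y,.045-x),np.hypot(.015-y,.045-x))
for u,v in((155,218),(165,195),(178,172),(195,145),(208,105)):print(dep('scene',140+u/3,130+v/3).round(4))
```

```text
roller unit -0.03890328356221733 0.04471898233004354 q 0.8404162085883151 0.08901111673973812
[ 0.5421 -0.27    0.0144]
[ 0.5135 -0.2757  0.0102]
[ 0.4879 -0.2755  0.0124]
[ 0.4625 -0.2697  0.0226]
[ 0.4157 -0.2789  0.0243]
```

>>> carry_out([
  {"fingers": -1, "travel": [0, 0, 0], "spin": 0},
  {"fingers": -1, "travel": [0, 0, 0], "spin": 0},
  {"fingers": -1, "travel": [0, 0, 0], "spin": 0},
  {"fingers": -1, "travel": [0, 0, 0], "spin": 0},
  {"fingers": -1, "travel": [0, 0, 0], "spin": 0},
])

```text
time: 16.0
position: [0.5975, 0.1093, 0.0338]
eef_rot: [0.089, 1.571, -0.093]
wrist_force: [-8.6, -2.1, 11.5]
finger_gap: 0.0184
```

```bash
python3 -c "
from h import *
print(cover());s=env.sense();print(s['position'],s['wrist_force'],s['finger_gap']);print(env.finish_job())"
```

```text
(635, array([1.76927062, 1.79110626, 1.79501005]), np.float64(0.16113467693545735))
[0.59752858 0.10934692 0.03380167] [-8.10391615 -2.35196029 11.48392796] 0.018398555042192757
the job is handed in; nothing more can be done
None
```

The job is handed in at about 16 s of the 64 s allowed, with the sprung arm held past its click. No verdict was reported.

I levered the cover up from the notch with the larger yellow blade and swung it open. I then laid the blade back on the table at its starting spot and pushed the sprung arm over by gripping its orange roller between the fingers.

**Last checks**
- **Cover:** it stands open at about 1.78 rad, measured from the depth image.
- **Sprung arm:** the joint is at about 0.83–0.84 rad, by both the finger position and the camera. The roller is gripped at a 40 N setting and was steady over the last half second.
- **Blade:** it lies flat on the table, with the tip at about 12–14 mm and the handle's top at about 24 mm, well clear of the unit.
- **Bystanders:** nothing touched the screwdriver, reel or oil bottle that I could see, though I did not re-measure their positions at the end.

**Readings that did not fit**
- **Prying force:** the wrist force while levering was only about 1 N, less than I expected. The contact there is confirmed only by the cover rising with the blade.
- **Upward force:** there is a steady 11.5 N upward force on the gripper while it holds the roller. I did not explain it, but it is well under the 120 N wrist limit.

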